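Pin the swing gate of a welding jig

TASK

Clamp the tube in the welding jig: swing the gate in by its grip post so that its sprung pad pushes the tube flat against the fence, then put the stepped pin with the knurled grip down through the upper ear, the eye of the gate's tab and the lower ear until its collar sits flat on the upper ear, and let go. The spring leaves the eye a few millimetres short of the ears' axis: catch it with the pin, draw it over and find the lower hole by feel, without forcing the pin; leave the other things where they are.

Things in the scene. Friction and masses are not known exactly. Their poses are not given: they have to be found in the camera images.
- jig: Welding jig on the bench: dark steel base plate 170 x 300 mm, 12 mm thick, carrying gate, clevis and fence. Origin: on the bench (z = 0). Jig x points from gate to fence, away from the robot (yaw within 0.25 rad); jig y from the clevis (y = -100 mm) to the gate's pivot (x = 0, y = +100 mm); z up.
- slot_mid (a point): Where the axis of the ears' holes meets the top of the upper ear (80 mm above the bench) when the clevis sits mid-slot; axes as the jig's. The clevis is bolted tight through slots along jig x: its holes really stand up to 4 mm to either side of this point in x (not measured), exact in y and z.
- clevis_foot (a point): Fixed point on the base plate (12 mm up) under slot_mid. Clevis: two level ears 58 (x) x 50 mm, 8 mm thick, at z 40-48 and 72-80 mm above the bench, the gap open to -x; back plate 34 mm on the +x side. On one axis, 22 mm in from their -x edge, a 28.5 mm hole in the upper ear and a 13 mm hole in the lower.
- fence (a point): Middle of the fence's face at its foot, on the base plate (12 mm above the bench), at jig x = 77.5, y = 2 mm; axes as the jig's. The fence is an upright steel plate 150 mm long (jig y -73 to 77), 48 mm high; the tube must lie flat against its face, which looks to jig -x.
- pivot (a point): Point on the gate's upright pivot axis, 80 mm above the bench (jig x = 0, y = +100 mm).
- gate (a joint): Gate angle about its upright pivot, rad: 0 = eye straight under slot_mid, larger = swung out to jig -x (starts 0.6 to 0.95; stops at 1.0 and -0.045). Friction 0.12 N m: it stays where left in the open. With the tube home the pad touches near 0.024. Push it to -0.02 or so; let go, it springs back to 0.015-0.025, the eye 0 to 9 mm short (-x side) of the ears' axis.
- gate_grip (a point): Grip post upright on the gate, 115 mm from the pivot: round bar 22 mm diameter, 80 to 130 mm above the bench; this point on its axis is 108 mm up. The gate is a 30 mm square tube, z 50-80 mm. Axes turn with the gate: the jig's when the joint is 0; -y points from pivot to tab.
- tab_eye (a point): Centre of the 13 mm eye in the gate's tab, at its top face, 69 mm above the bench, 200 mm from the pivot; axes as gate_grip. The tab is 36 mm wide, 18 mm thick (the eye goes right through), with 3 mm of air to each ear when swung in.
- pad (a point): Centre of the face of the gate's sprung rubber pad, 22 mm round, which faces the tube: 105 mm from the pivot, 37 mm above the bench, on the gate's +x side. Its spring gives 1.4 N/mm from first touch, travel 12 mm; with the tube home about 3.5 N with the gate at 0 and 10 N at its stop. Axes as gate_grip.
- tube: The workpiece: steel tube 50 x 50 mm, 3 mm wall, 120 mm long, about 0.5 kg, lying loose on the base plate between gate and fence, its length along jig y. Origin: centre of its underside, 12 mm above the bench, so 25 mm from the fence's face when home; it starts 2 to 9 mm short of that.
- holder: Pin holder: fixed offcut of 70 x 70 mm dark steel tube, 190 mm long, with two 30 mm holes in its top (70 mm above the bench), 50 mm either side of the middle along its x axis. Origin: centre of its underside.
- pin: The pin to use, hanging upright by its collar in one of the holder's holes. Steel, 0.22 kg: collar 38 mm diameter, 6 mm thick; below it a shoulder 27 mm diameter, 8 mm long, then a spigot 12 mm diameter to 52 mm below the collar, edge barely broken; above it a straight round knurled grip, 22 mm diameter, 42 mm long. Origin: centre of the collar's underside; z up.
- t_pin: Another pin with a 70 mm T-bar handle and a plain 20 mm shank, too thick for the eye: leave it hanging in the holder's other hole. Origin: centre of its collar's underside.
- hammer: Hammer lying on the bench, 260 mm long. Leave it alone. Origin: middle of its length, on the bench.
- magnet: Dark triangular welding magnet lying on the bench, 95 mm sides. Leave it alone. Origin: about its middle, on the bench.
- wrench: Steel wrench lying on the bench, 180 mm long. Leave it alone. Origin: middle of its length, on the bench.
Things that resemble listed ones, but are neither listed nor needed, are in the scene too. Leave any green or orange look-alike of the pin alone.

How it is judged (in metres and radians):
On the way, in this order (a step that is already met when the one before it is completed fails the run):
1. the gate is swung in and its pad has pushed the tube against the fence (within 2 mm) (value of joint gate below 0.045 rad and x of tube in the frame of jig above 0.0505 m), for 0.2 s.
2. the pin's nose is through the upper ear and in the eye of the tab (z of pin in the frame of jig below 0.115 m and horizontal distance between pin and tab_eye below 0.008 m and value of joint gate below 0.045 rad), for 0.1 s.
At the end, for the whole second after the job is handed in: Pin released and at rest through both ears and the eye: collar within 2 mm of flat on the upper ear, within 3 mm of the eye's centre, upright to 0.06 rad; gate in (joint below 0.045); tube against the fence within 2 mm and parallel to 0.03 rad (all of step 1 and z of pin in the frame of jig between 0.078 and 0.082 m and horizontal distance between pin and tab_eye below 0.003 m and angle between the z axis of pin and the z axis of jig, either way round below 0.06 rad and angle between the y axis of tube and the y axis of jig, either way round below 0.03 rad and linear speed of pin below 0.02 m/s); the robot touches nothing.
It fails at once if the pin is forced: it presses on the jig or the gate with more than 40 N (contact force between pin and jig above 40 N).
It fails at once if the T-handle pin is moved by more than 30 mm (distance of t_pin from where it was at the start of the episode above 0.03 m).
It fails at once if the hammer, the magnet or the wrench is moved by more than 30 mm (distance of any of hammer, magnet, wrench from where it was at the start of the episode above 0.03 m).
It also fails if it takes over 72 s, if anything falls off the work surface, if the arm or the gripper's body presses on something with over 40 N, if the wrist force passes 120 N, or if a joint passes its speed limit or range.

ROBOT

A 7-joint arm with a two-finger parallel gripper is mounted at the origin on the work surface. World frame = base frame: x ahead of the robot, y to its left, z up, the work surface at z = 0. Lengths are in mm, angles in rad, forces in N, time in s.
With the tool pointing down it reaches from about 425 to 875 mm from the base axis. Payload 8.4 kg.
Tool frame: the origin (TCP) lies at the very end of the fingers, on their centre line; the grasp point (between the pads) lies 19 mm behind it (grip_point_offset is the distance from the TCP to the grasp point, in mm); z points along the fingers, y is the line along which they close (so a half turn about z gives the same grasp; the last joint's range is limited). The gripper opens to 87 mm and grips with 3 to 60 N. Pads are 19 mm wide; open, the fingers measure 117 mm over their backs; the gripper's body (75 mm by 190 mm) begins 51 mm behind the grasp point.
Start: joints at [-1.291, 0.333, 0.04, 1.465, -0.013, 1.343, -0.059], TCP at [240.373, 603.891, 222.546] pointing down, gripper open.
Joint ranges: [-2.58, 2.58], [-0.38, 2.09], [-1.3, 1.39], [0.25, 2.4], [-1.5, 4.64], [0.08, 2.09], [-2.65, 2.65]. Speed limits (rad/s): [2.22, 2.22, 2.79, 2.79, 3.14, 3.14, 3.14].

INTERFACE

Orientations are given as a unit quaternion [w, x, y, z].
In Python, from cell import * gives the robot as it stands.
- The arm moves only by the tool carry_out, never from a script. Its argument "increments" is one flat list of numbers, 7 for each row, row after row: the shift along the world's x, y, z in mm, then the turn, a rotation vector about the world's x, y, z in degrees, then the opening, from 0 (shut) to 1 (fully open). In form: [tx, ty, tz, rx, ry, rz, fingers, tx, ty, tz, rx, ry, rz, fingers, ...]. A call has 1 to 20 rows; each row is the pose to reach, as a shift and turn from the pose commanded when the call began; what a row does not reach only later rows make up. A row lasts 1/12 s, in which the tool goes at most 41.7 mm and 7.16 degrees, less where a joint would pass 70% of its speed; a pose out of reach is approached as far as the arm can. A call with a gripper value outside its range is refused whole. The fingers move at their own pace and stop on an object; the grip force is fixed at half the most. Time passes only in rows, so rows that repeat a pose let the fingers close. It gives the time, the measured TCP pose, the force, the opening and the grip force at its end, in the units of the state.
- state(): the state, without advancing time (a new reading comes with each control period).
- snapshot(name): name is "scene" or "side" or "wrist"; returns the picture (420x560x3 uint8, red, green, blue); there is no depth.
- camera_params(name): a dict with "fx", "fy", "cx", "cy" (pixels), "R" (3x3) and "t" (3): a world point X has camera coordinates R X + t. Camera axes: x right, y down, z forward; pixel columns grow to the right and rows downward; lengths in mm; the calibration is good to about 2 mm. A picture is of the moment at which its call begins: read the wrist's pose just before it. camera_params takes no time and is no camera call; for the wrist camera it gives the pose at the moment of the call.
- job_done(): hands the job in; it is judged then, once.
Trained networks look in the newest picture that a camera, given by its name, has taken for a name from the list of things; names that differ only in an ending like _2 or _b are one class to them, and where a whole thing is asked for, a point or a joint stands for the part that bears it (a point fixed in the world has none). Each returns a list of dicts, best first, with "confidence" (0 to 1); they miss things now and then, are a little off and sometimes report something else, mostly with a low value. They report only what shows in the picture. A call takes as long as a camera call. They do not tell look-alikes from the thing itself.
- recognise(camera, label): "xy" ([column, row] in pixels, amid what is visible of it).
- silhouettes(camera, label): "region" (420x560 bool, what is visible of it) and "xy" ([column, row] in pixels, amid what is visible of it).
- pinpoint(camera, label): "xy" ([column, row] in pixels: a listed point, or the origin of a listed thing).
The state is a dict: "time_s": time; "joint_positions": joint angles; "qvel": joint speeds; "tau": joint torques, N m; "eef_pos": TCP position; "eef_rot": TCP orientation; "contact_force": force on the tool from outside, world axes, zero at the start; "ft_torque": the same for the moment, N m; "finger_gap": finger opening in mm; "gripper_force": force on a finger pad.
Only numpy, scipy, OpenCV 4.12 (cv2) and the standard library are available. Lean on these libraries where they do the work, as an engineer would, in place of code of your own. Each camera call takes 0.05 s, during which the arm holds its last target. There are 200 camera calls.

## Working session

There is one attempt and no reset: what is moved stays moved. The work goes in short steps, Python scripts to look and compute and a tool call to move; the robot and the scene stay as the last step left them, time stands still between calls to the robot, and variables do not carry over. Pictures are saved under pics/ and viewed, at most 10 in all, crops included, and the job is handed in when it is done.

Besides the shell and the picture viewer there is one more tool, called after ">>>" as name(argument=value, ...) on one line, values as JSON. carry_out: Moves the arm, as the interface text tells. Its arguments: {"type":"object","properties":{"increments":{"type":"array","items":{"type":"number"}}},"required":["increments"]}

```bash
ls; mkdir -p pics; cat > h.py <<'E'
from cell import *
import numpy as np, cv2
def ray(c,xy):
    p=camera_params(c) if isinstance(c,str) else c
    R=np.array(p['R']);t=np.array(p['t'])
    d=R.T@np.array([(xy[0]-p['cx'])/p['fx'],(xy[1]-p['cy'])/p['fy'],1.]);return -R.T@t,d/np.linalg.norm(d)
def atz(c,xy,z):
    o,d=ray(c,xy);return o+d*(z-o[2])/d[2]
def proj(c,X):
    p=camera_params(c) if isinstance(c,str) else c
    q=np.array(p['R'])@np.array(X,float)+np.array(p['t']);return [p['fx']*q[0]/q[2]+p['cx'],p['fy']*q[1]/q[2]+p['cy']]
def save(n,im): cv2.imwrite('pics/'+n,cv2.cvtColor(im,cv2.COLOR_RGB2BGR))
E
python3 - <<'E'
from h import *
s=state();print({k:np.round(v,3).tolist() for k,v in s.items()})
for c in ["scene","side"]:
    im=snapshot(c);save(c+'0.png',im)
    for l,z in [("jig",0),("slot_mid",80),("clevis_foot",12),("fence",12),("pivot",80),("gate_grip",108),("tab_eye",69),("tube",12),("holder",0),("pin",70),("t_pin",70),("hammer",0),("magnet",0),("wrench",0)]:
        for r in pinpoint(c,l)[:3]: print(c,l,np.round(r['xy'],1),round(r['confidence'],2),np.round(atz(c,r['xy'],z),1))
E
```

```text
pics
{'time_s': 0.0, 'joint_positions': [-1.291, 0.334, 0.04, 1.466, -0.013, 1.343, -0.059], 'qvel': [-0.0, -0.001, 0.0, -0.001, 0.0, -0.001, 0.001], 'tau': [0.0, -65.635, 1.336, -40.382, -0.06, 0.045, 0.0], 'eef_pos': [240.216, 603.493, 221.678], 'eef_rot': [-0.0, 0.188, 0.982, -0.001], 'contact_force': [-0.312, 1.208, 0.073], 'ft_torque': [-0.025, -0.002, 0.048], 'gripper_force': 0.0, 'finger_gap': 86.837}
scene jig [224.9 266.5] 0.2 [ 681.4 -119.8    0. ]
scene slot_mid [424.6 229.2] 0.73 [422.2 325.3  80. ]
scene slot_mid [210.8 219.3] 0.62 [ 612.  -196.1   80. ]
scene slot_mid [213.6 237.4] 0.37 [ 666.5 -151.1   80. ]
scene clevis_foot [216.8 236.4] 0.93 [ 605.5 -192.4   12. ]
scene fence [229.1 269.6] 0.95 [694.2 -97.5  12. ]
scene pivot [276.7 241.9] 0.77 [615.8   1.6  80. ]
scene gate_grip [266.9 204.8] 0.87 [527.5 -70.2 108. ]
scene tab_eye [258.4 199.1] 0.97 [ 474.6 -127.8   69. ]
scene tab_eye [235.  260.1] 0.62 [702.1 -68.1  69. ]
scene tube [234.2 259.5] 0.97 [ 659.4 -103.5   12. ]
scene holder [417.  262.5] 0.56 [465.1 329.5   0. ]
scene pin [459.2 279.3] 0.9 [544.9 426.4  70. ]
scene pin [421.8 255.7] 0.54 [506.6 336.3  70. ]
scene pin [375.8 242.6] 0.54 [508.6 224.   70. ]
scene t_pin [424.2 229.9] 0.79 [413.8 324.7  70. ]
scene magnet [376.5 335.8] 0.88 [714.8 291.8   0. ]
scene wrench [159.5 234.7] 0.78 [ 656.7 -354.2   -0. ]
side pin [375.2 183.9] 0.18 [ 344.7 -316.2   70. ]
side t_pin [236.2 323.6] 0.52 [414.7 331.8  70. ]
side hammer [377.4 181.5] 0.62 [ 370.3 -435.2    0. ]
```

```bash
python3 - <<'E'
from h import *
a=cv2.imread('pics/scene0.png');b=cv2.imread('pics/side0.png')
cv2.imwrite('pics/s1.png',cv2.resize(a[150:380,100:500],(800,460),interpolation=cv2.INTER_CUBIC))
E
```

```text
(no output)
```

View pics/s1.png

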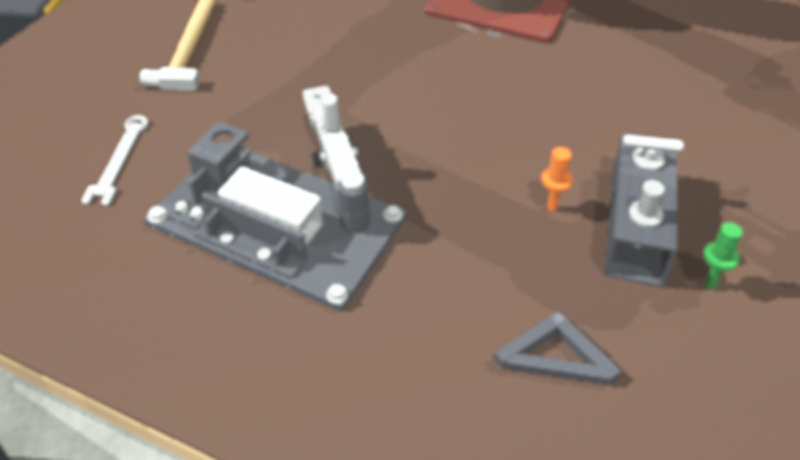

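View pics/side0.png

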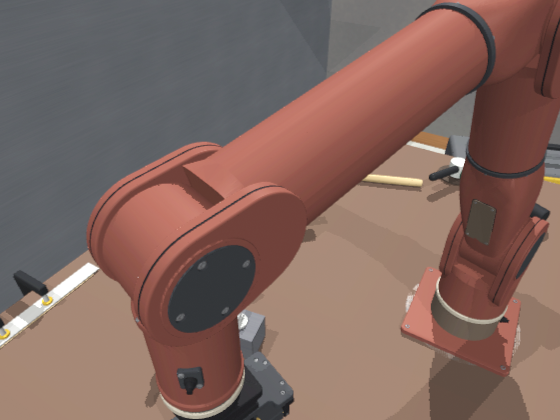

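The scene view shows the steel pin at about (425,252), with the T-pin further back in the holder. The jig is at left with its gate swung out, and there are orange and green decoys. I'll move over the holder first for a wrist view.

>>> carry_out(increments=[20, -30, 10, 0, 0, -4, 1, 45, -68, 25, 0, 0, -9, 1, 67, -103, 37, 0, 0, -14, 1, 90, -137, 50, 0, 0, -18, 1, 112, -171, 62, 0, 0, -22, 1, 135, -205, 75, 0, 0, -26, 1, 157, -240, 87, 0, 0, -30, 1, 180, -274, 100, 0, 0, -33, 1, 180, -274, 100, 0, 0, -33, 1, 180, -274, 100, 0, 0, -33, 1])

```text
time_s: 2.33
eef_pos: [423.7, 326.1, 324.6]
eef_rot: [0.001, 0.463, 0.887, 0.001]
contact_force: [0.1, -0.8, 0.2]
finger_gap: 87.0
gripper_force: 0.0
```

```bash
python3 - <<'E'
from h import *
s=state();print({k:np.round(v,3).tolist() for k,v in s.items()})
p=camera_params("wrist");print(p['fx'],-np.array(p['R']).T@np.array(p['t']),np.round(p['R'],2).tolist())
im=snapshot("wrist");save('w1.png',im)
for l,z in [("holder",0),("pin",70),("t_pin",70)]:
    for r in pinpoint("wrist",l)[:3]: print(l,np.round(r['xy'],1),round(r['confidence'],2),np.round(atz(p,r['xy'],z),1))
E
```

```text
{'time_s': 2.333, 'joint_positions': [-1.015, 0.052, 0.29, 1.595, -0.014, 1.493, -0.115], 'qvel': [-0.041, 0.026, -0.073, 0.019, -0.026, -0.02, -0.039], 'tau': [0.439, -43.04, 1.088, -41.18, -0.027, 0.293, 0.445], 'eef_pos': [423.674, 326.054, 324.551], 'eef_rot': [0.001, 0.463, 0.887, 0.001], 'contact_force': [0.082, -0.824, 0.209], 'ft_torque': [-0.057, 0.021, -0.008], 'gripper_force': 0.0, 'finger_gap': 86.968}
337.3504892157902 [380.62243367 385.99152427 486.02922879] [[0.82, 0.57, 0.0], [0.55, -0.79, 0.27], [0.16, -0.22, -0.96]]
holder [296.5 180.8] 0.81 [458.1 331.    0. ]
pin [384.2 155.9] 0.93 [517.1 425.3  70. ]
pin [336.2 211. ] 0.84 [511.6 336.2  70. ]
pin [268.  259.5] 0.76 [477.9 231.   70. ]
t_pin [267.5 177.1] 0.61 [414.6 322.1  70. ]
```

View pics/w1.png

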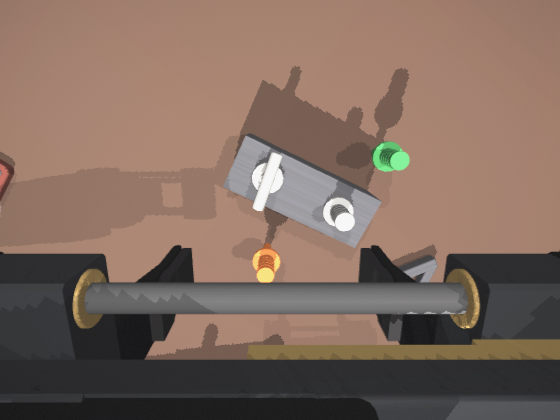

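The wrist view shows the pin at (340,212) and the T-pin at (267,177), which are 98 mm apart as expected. The green and orange look-alikes are off to the sides. Next I'll look at the jig.

>>> carry_out(increments=[10, -38, 1, 0, 0, -3, 1, 20, -76, 2, 0, 0, -6, 1, 30, -114, 3, 0, 0, -8, 1, 40, -152, 4, 0, 0, -11, 1, 50, -190, 5, 0, 0, -14, 1, 60, -228, 6, 0, 0, -16, 1, 70, -266, 6, 0, 0, -19, 1, 80, -304, 6, 0, 0, -22, 1, 90, -342, 6, 0, 0, -25, 1, 100, -380, 6, 0, 0, -27, 1, 110, -418, 6, 0, 0, -30, 1, 120, -456, 6, 0, 0, -32, 1, 130, -494, 6, 0, 0, -34, 1, 140, -520, 6, 0, 0, -35, 1, 140, -520, 6, 0, 0, -35, 1, 140, -520, 6, 0, 0, -35, 1])

```text
time_s: 3.87
eef_pos: [560.7, -190.3, 327.4]
eef_rot: [-0.0, 0.706, 0.709, -0.001]
contact_force: [-0.4, 0.7, 0.5]
finger_gap: 87.4
gripper_force: 0.0
```

```bash
cat > look.py <<'E'
from h import *
import sys
def look(name,labels,n=1):
    s=state();print('t',s['time_s'],'eef',np.round(s['eef_pos'],1),np.round(s['eef_rot'],3),'q',np.round(s['joint_positions'],2))
    p=camera_params("wrist");im=snapshot("wrist");save(name,im);np.save('p.npy',p,allow_pickle=True)
    Z=dict(slot_mid=80,clevis_foot=12,fence=12,pivot=80,gate_grip=108,tab_eye=69,tube=12,pad=37,jig=0,pin=70)
    for l in labels:
        for r in pinpoint("wrist",l)[:2]: print(l,np.round(r['xy'],1),round(r['confidence'],2),np.round(atz(p,r['xy'],Z[l]),1))
    return p,im
E
python3 - <<'E'
from look import *
look('w2.png',["slot_mid","clevis_foot","fence","pivot","gate_grip","tab_eye","tube","pad","jig"])
E
```

```text
t 3.8667 eef [ 560.7 -190.3  327.4] [-0.     0.706  0.709 -0.001] q [-0.43  0.22  0.83  1.47 -0.16  1.52  0.4 ]
slot_mid [313.  187.2] 0.56 [ 606.3 -199.7   80. ]
clevis_foot [308.3 179.1] 0.58 [ 606.8 -201.8   12. ]
fence [374.8 107.2] 0.77 [ 693.5 -103.3   12. ]
pivot [334.7   4.5] 0.57 [ 6.227e+02 -3.000e-01  8.000e+01]
gate_grip [249.4  73.1] 0.68 [532.2 -72.3 108. ]
tab_eye [200.  130.4] 0.69 [ 468.4 -132.6   69. ]
tab_eye [276.3 100.2] 0.44 [560.6 -97.5  69. ]
tube [349.5 103.2] 0.82 [659.1 -98.3  12. ]
pad [277.7  99.6] 0.51 [562.3 -95.3  37. ]
jig [315.8 107. ] 0.66 [ 615.3 -103.1    0. ]
```

View pics/w2.png

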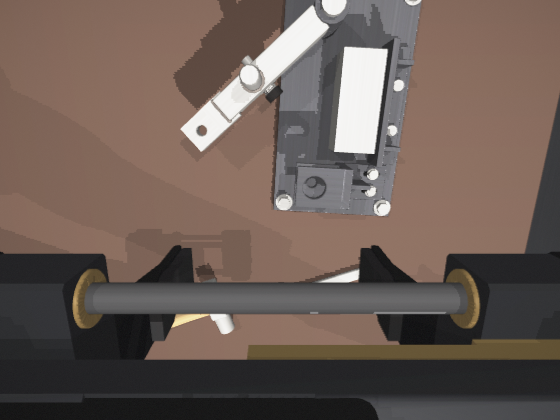

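The view shows the jig clearly. The gate tab eye is at (201,130), the post top at (250,73), the tube at about (360,100), and the clevis with its hole at (314,186). The geometry fits a jig yaw of about -0.08, pivot at (622.7,0) and gate angle of about 0.8. Now I'll go to the post.

>>> carry_out(increments=[-4, 17, -25, 0, 0, -7, 1, -8, 34, -50, 0, 0, -14, 1, -12, 51, -75, 0, 0, -21, 1, -16, 68, -95, 0, 0, -28, 1, -20, 85, -110, 0, 0, -35, 1, -24, 102, -125, 0, 0, -42, 1, -28, 118, -140, 0, 0, -50, 1, -28, 118, -150, 0, 0, -50, 1, -28, 118, -175, 0, 0, -50, 1, -28, 118, -200, 0, 0, -50, 1, -28, 118, -220, 0, 0, -50, 1, -28, 118, -234, 0, 0, -50, 1, -28, 118, -234, 0, 0, -50, 1, -28, 118, -234, 0, 0, -50, 0.6, -28, 118, -234, 0, 0, -50, 0.3, -28, 118, -234, 0, 0, -50, 0, -28, 118, -234, 0, 0, -50, 0, -28, 118, -234, 0, 0, -50, 0, -28, 118, -234, 0, 0, -50, 0])

```text
time_s: 5.95
eef_pos: [532.7, -72.0, 95.0]
eef_rot: [-0.0, 0.939, 0.345, 0.0]
contact_force: [0.2, 0.3, 1.2]
finger_gap: 55.1
gripper_force: 0.0
```

>>> carry_out(increments=[0, 0, 0, 0, 0, 0, 0, 0, 0, 0, 0, 0, 0, 0, 0, 0, 0, 0, 0, 0, 0, 0, 0, 0, 0, 0, 0, 0, 0, 0, 0, 0, 0, 0, 0, 0, 0, 0, 0, 0, 0, 0])

```text
time_s: 6.45
eef_pos: [532.4, -72.4, 94.6]
eef_rot: [0.0, 0.939, 0.344, -0.0]
contact_force: [0.2, -1.1, -0.0]
finger_gap: 21.1
gripper_force: 30.0
```

```bash
python3 - <<'E'
from h import *
th=np.array([-0.082]);piv=np.array([622.7,-0.3]);jx=np.array([np.cos(th[0]),np.sin(th[0])]);jy=np.array([-jx[1],jx[0]])
p0=np.array([532.4,-72.1])
r=p0-piv;print(np.hypot(*r),np.arctan2(-(r@jx),-(r@jy)))
for a in [.8,.7,.6,.5,.4,.3,.2,.1,.05,0,-.02,-.04]:
    q=piv+115*(-np.sin(a)*jx-np.cos(a)*jy);print(a,np.round(q-p0,1),np.round(np.degrees(.8-a),1))
E
```

```text
115.36606953519744 0.8170335807207751
0.8 [ 1.5 -1.3] 0.0
0.7 [ 9.3 -9.8] 5.7
0.6 [ 17.8 -17.5] 11.5
0.5 [ 27.1 -24.3] 17.2
0.4 [ 37.  -30.1] 22.9
0.3 [ 47.4 -34.9] 28.6
0.2 [ 58.3 -38.7] 34.4
0.1 [ 69.5 -41.3] 40.1
0.05 [ 75.2 -42.2] 43.0
0 [ 80.9 -42.8] 45.8
-0.02 [ 83.2 -43. ] 47.0
-0.04 [ 85.5 -43.1] 48.1
```

>>> carry_out(increments=[0, 0, 0, 0, 0, 0, 0.3, 4, -4, 0, 0, 0, 2, 0.3, 9, -10, 0, 0, 0, 6, 0.3, 18, -17, 0, 0, 0, 11, 0.3, 27, -24, 0, 0, 0, 17, 0.3, 37, -30, 0, 0, 0, 23, 0.3, 47, -35, 0, 0, 0, 29, 0.3, 58, -39, 0, 0, 0, 34, 0.3, 64, -40, 0, 0, 0, 37, 0.3, 69, -41, 0, 0, 0, 40, 0.3, 72, -42, 0, 0, 0, 42, 0.3, 75, -42, 0, 0, 0, 43, 0.3, 77, -42, 0, 0, 0, 44, 0.3, 79, -43, 0, 0, 0, 45, 0.3, 81, -43, 0, 0, 0, 46, 0.3, 83, -43, 0, 0, 0, 47, 0.3, 84, -43, 0, 0, 0, 47, 0.3, 84, -43, 0, 0, 0, 47, 0.3])

```text
time_s: 7.95
eef_pos: [616.1, -115.0, 94.2]
eef_rot: [-0.0, 0.724, 0.69, -0.0]
contact_force: [-4.5, 0.7, -1.1]
finger_gap: 26.2
gripper_force: 2.3
```

>>> carry_out(increments=[1, 0, 0, 0, 0, 0, 0.3, 2, 0, 0, 0, 0, 0, 0.3, 2.5, 0, 0, 0, 0, 0, 0.3, 2.5, 0, 0, 0, 0, 0, 0.3, 2.5, 0, 0, 0, 0, 0, 0.3, 2.5, 0, 0, 0, 0, 0, 0.3])

```text
time_s: 8.45
eef_pos: [617.8, -115.2, 94.1]
eef_rot: [-0.001, 0.724, 0.69, -0.001]
contact_force: [-7.7, 0.7, -0.1]
finger_gap: 26.2
gripper_force: 3.6
```

>>> carry_out(increments=[-2, 0, 0, 0, 0, 0, 0.35, -5, 0, 0, 0, 0, 0, 0.5, -5, 0, 0, 0, 0, 0, 0.6, -5, 0, 0, 0, 0, 0, 0.6, -5, 0, 0, 0, 0, 0, 0.6, -5, 0, 15, 0, 0, 0, 0.6, -5, 0, 50, 0, 0, 0, 0.6, -10, -15, 85, 0, 0, 0, 0.6, -14, -50, 120, 0, 0, 0, 0.6, -19, -85, 140, 0, 0, 0, 0.6, -19, -100, 140, 0, 0, 0, 0.6, -19, -100, 140, 0, 0, 0, 0.6, -19, -100, 140, 0, 0, 0, 0.6])

```text
time_s: 9.53
eef_pos: [599.8, -216.9, 235.2]
eef_rot: [0.001, 0.725, 0.689, 0.0]
contact_force: [-0.7, 0.6, 0.5]
finger_gap: 52.1
gripper_force: 0.0
```

```bash
python3 - <<'E'
from look import *
p,im=look('w3.png',["slot_mid","clevis_foot","fence","pivot","gate_grip","tab_eye","tube","jig"])
c=proj(p,[606.5,-200,75]);print(c)
x,y=map(int,c);cr=im[max(0,y-75):y+75,x-100:x+100];print(max(0,y-75),x-100)
save('w3c.png',cv2.resize(cr,None,fx=4,fy=4,interpolation=cv2.INTER_CUBIC))
E
```

```text
t 9.5333 eef [ 599.8 -216.9  235.2] [0.001 0.725 0.689 0.   ] q [-0.26  0.35  0.71  1.51 -0.23  1.36  0.41]
slot_mid [284.9 176.5] 0.74 [ 609.8 -197.8   80. ]
clevis_foot [278.3 170.2] 0.72 [ 604.  -201.9   12. ]
gate_grip [283.9  77.8] 0.56 [ 611.8 -113.5  108. ]
tab_eye [278.2 174.5] 0.57 [ 603.5 -197.4   69. ]
tube [330.6  69.9] 0.55 [664.4 -98.2  12. ]
tube [312.2  79.6] 0.3 [ 644.8 -106.9   12. ]
jig [284.   75.1] 0.87 [615.3 -99.6   0. ]
[np.float64(281.46025650567475), np.float64(178.02800283907638)]
103 181
```

View pics/w3c.png

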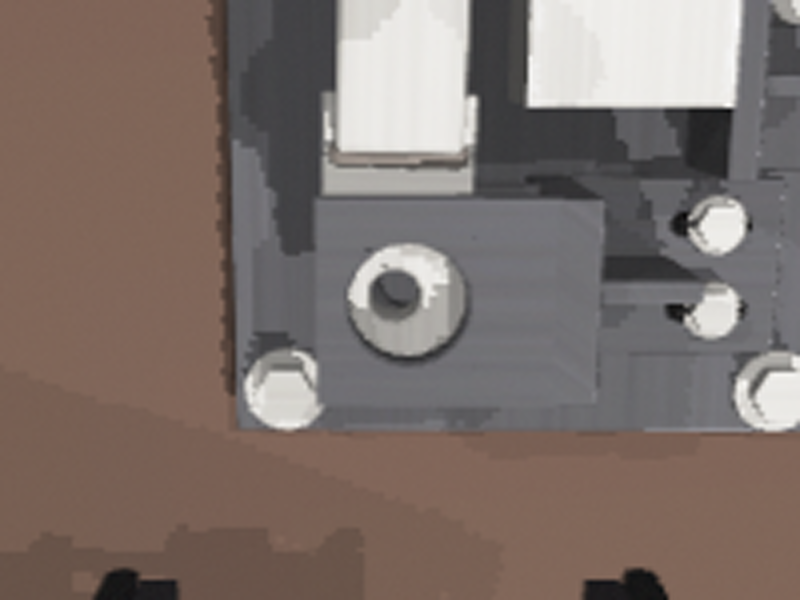

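The crop shows the upper ear's hole centred near (283,178). The tab's eye is visible through it near (280,176), a few mm to the -x side, and the tube is against the fence. I'll fit both precisely.

```bash
python3 - <<'E'
from h import *
p=np.load('p.npy',allow_pickle=True).item()
im=cv2.imread('pics/w3.png');g=im.astype(int)
cr=im[155:202,260:310];big=cv2.resize(cr,None,fx=8,fy=8,interpolation=cv2.INTER_CUBIC)
gray=cv2.cvtColor(big,cv2.COLOR_BGR2GRAY)
# bright tab blob = hole; dark inside = eye
_,b=cv2.threshold(gray,120,255,cv2.THRESH_BINARY)
cs,h=cv2.findContours(b,cv2.RETR_CCOMP,cv2.CHAIN_APPROX_NONE)
for c,hh in zip(cs,h[0]):
    if cv2.contourArea(c)>1500:
        (x,y),(a,bb),_=cv2.fitEllipse(c);u=(260+(x+.5)/8-.5,155+(y+.5)/8-.5);hole=hh[3]<0
        print('outer' if hole else 'inner',np.round(u,2),round(a/8,1),round(bb/8,1),np.round(atz(p,u,80),1),np.round(atz(p,u,69),1))
E
```

```text
outer [282.16 176.99] 28.3 28.6 [ 607.2 -198.2   80. ] [ 607.3 -200.1   69. ]
inner [279.22 176.46] 12.5 12.8 [ 604.4 -197.5   80. ] [ 604.4 -199.4   69. ]
```

>>> carry_out(increments=[-6, 38, 5, 0, 0, 2, 0.6, -12, 78, 10, 0, 0, 5, 0.6, -18, 118, 10, 0, 0, 8, 0.6, -24, 158, 10, 0, 0, 11, 0.6, -30, 198, 10, 0, 0, 14, 0.6, -36, 238, 10, 0, 0, 17, 0.6, -42, 278, 10, 0, 0, 20, 0.6, -48, 318, 10, 0, 0, 23, 0.6, -54, 358, 10, 0, 0, 26, 0.6, -60, 398, 10, 0, 0, 28, 0.6, -66, 438, 10, 0, 0, 30, 0.6, -72, 478, 10, 0, 0, 32, 0.6, -78, 515, 5, 0, 0, 34, 0.6, -80, 538, 0, 0, 0, 36, 0.6, -80, 538, 0, 0, 0, 36, 0.6, -80, 538, 0, 0, 0, 36, 0.6, -80, 538, 0, 0, 0, 36, 0.6])

```text
time_s: 11.4
eef_pos: [520.6, 321.3, 234.4]
eef_rot: [0.0, 0.476, 0.88, -0.0]
contact_force: [0.9, -1.1, -1.2]
finger_gap: 52.0
gripper_force: 0.0
```

```bash
python3 - <<'E'
from look import *
p,im=look('w4.png',["pin"])
c=proj(p,[511.6,336.2,70]);print(c,proj(p,[511.6,336.2,118]))
x,y=map(int,c);cr=im[max(0,y-75):y+75,x-100:x+100];print(max(0,y-75),x-100)
save('w4c.png',cv2.resize(cr,None,fx=4,fy=4,interpolation=cv2.INTER_CUBIC))
E
```

```text
t 11.4 eef [520.6 321.3 234.4] [ 0.     0.476  0.88  -0.   ] q [-0.9   0.25  0.34  1.56 -0.08  1.34  0.02]
pin [340.8 101.4] 0.67 [522.3 427.1  70. ]
pin [276.4 176.6] 0.66 [511.  336.4  70. ]
[np.float64(276.82545863215273), np.float64(177.14402531922883)] [np.float64(277.00228812377316), np.float64(186.99994384624958)]
102 176
```

View pics/w4c.png

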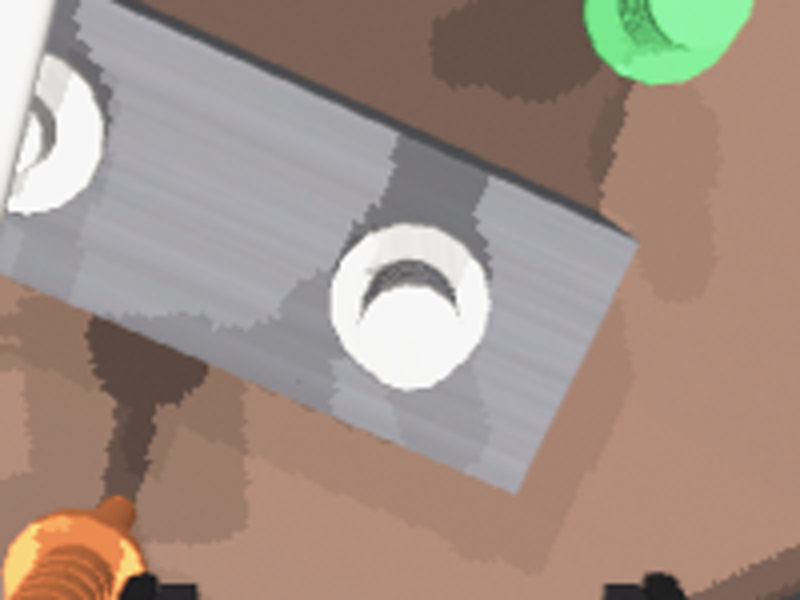

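The view shows the steel pin's collar centred near (278,177) and its grip top near (278,186). The T-pin is at left, and the decoys are clear of the pin.

```bash
python3 - <<'E'
from h import *
p=np.load('p.npy',allow_pickle=True).item()
print(atz(p,(278.1,177.1),76),atz(p,(277.9,186.1),118), abs(p['fx'])*38/ (np.array(p['R'])@[512,337,76]+p['t'])[2])
E
```

```text
[512.01088078 337.76464468  76.        ] [511.808834   337.25282248 118.        ] 39.69004535170427
```

>>> carry_out(increments=[-8, 14.5, -20, 0, 0, 0, 0.6, -8, 14.5, -55, 0, 0, 0, 0.6, -8, 14.5, -90, 0, 0, 0, 0.6, -8, 14.5, -115, 0, 0, 0, 0.6, -8, 14.5, -135, 0, 0, 0, 0.6, -8, 14.5, -148, 0, 0, 0, 0.6, -8, 14.5, -154, 0, 0, 0, 0.6, -8, 14.5, -154, 0, 0, 0, 0.6, -8, 14.5, -154, 0, 0, 0, 0.6, -8, 14.5, -154, 0, 0, 0, 0.6])

```text
time_s: 12.33
eef_pos: [512.9, 337.8, 82.2]
eef_rot: [0.0, 0.475, 0.88, 0.001]
contact_force: [0.8, 0.3, 0.6]
finger_gap: 51.9
gripper_force: 0.0
```

>>> carry_out(increments=[0, 0, 0, 0, 0, 0, 0, 0, 0, 0, 0, 0, 0, 0, 0, 0, 0, 0, 0, 0, 0, 0, 0, 0, 0, 0, 0, 0, 0, 0, 0, 0, 0, 0, 0, 0, 0, 0, 0, 0, 0, 0, 0, 0, 0, 0, 0, 0, 0])

```text
time_s: 12.92
eef_pos: [511.9, 337.5, 80.7]
eef_rot: [0.0, 0.475, 0.88, 0.0]
contact_force: [-0.1, 0.6, -0.1]
finger_gap: 21.3
gripper_force: 30.0
```

>>> carry_out(increments=[0, 0, 10, 0, 0, 0, 0, 0, 0, 40, 0, 0, 0, 0, 0, 0, 80, 0, 0, 0, 0, 0, -8, 120, 0, 0, -1, 0, 3, -35, 150, 0, 0, -3, 0, 10, -74, 160, 0, 0, -5, 0, 18, -114, 160, 0, 0, -8, 0, 26, -154, 160, 0, 0, -11, 0, 34, -194, 160, 0, 0, -14, 0, 42, -234, 160, 0, 0, -17, 0, 50, -274, 160, 0, 0, -19, 0, 58, -314, 160, 0, 0, -22, 0, 66, -354, 160, 0, 0, -25, 0, 74, -394, 160, 0, 0, -27, 0, 80, -434, 160, 0, 0, -30, 0, 86, -474, 160, 0, 0, -33, 0, 90, -510, 160, 0, 0, -35, 0, 92.5, -530, 160, 0, 0, -36, 0, 92.5, -536.8, 160, 0, 0, -36, 0, 92.5, -536.8, 160, 0, 0, -36, 0])

```text
time_s: 14.58
eef_pos: [603.5, -201.9, 240.7]
eef_rot: [-0.0, 0.725, 0.689, -0.001]
contact_force: [-0.6, 0.6, -2.3]
finger_gap: 20.7
gripper_force: 30.0
```

>>> carry_out(increments=[0, 0, -25, 0, 0, 0, 0, 0, 0, -55, 0, 0, 0, 0, 0, 0, -75, 0, 0, 0, 0, 0, 0, -85, 0, 0, 0, 0, 0, 0, -87, 0, 0, 0, 0, 0, 0, -87, 0, 0, 0, 0, 0, 0, -87, 0, 0, 0, 0, 0, 0, -87, 0, 0, 0, 0])

```text
time_s: 15.25
eef_pos: [605.3, -199.4, 155.2]
eef_rot: [0.001, 0.723, 0.69, 0.001]
contact_force: [-0.7, -1.0, -2.7]
finger_gap: 21.5
gripper_force: 30.0
```

```bash
python3 - <<'E'
from h import *
s=state();print({k:np.round(s[k],3).tolist() for k in ['eef_pos','eef_rot','contact_force','ft_torque','time_s']})
for c in ['scene','side']:
    im=snapshot(c);save(c+'5.png',im)
    x,y=map(int,proj(c,[604,-199,90]));print(c,x,y)
    for l in ['pin','tab_eye','slot_mid']:
        for r in pinpoint(c,l)[:2]: print(l,np.round(r['xy'],1),round(r['confidence'],2))
    save(c+'5c.png',cv2.resize(im[max(0,y-60):y+60,max(0,x-80):x+80],None,fx=5,fy=5,interpolation=cv2.INTER_CUBIC))
E
```

```text
{'eef_pos': [605.268, -199.429, 155.221], 'eef_rot': [0.001, 0.723, 0.69, 0.001], 'contact_force': [-0.708, -0.971, -2.708], 'ft_torque': [-0.109, 0.051, 0.038], 'time_s': 15.25}
scene 211 214
pin [459.2 277.2] 0.79
pin [376.9 241.2] 0.69
tab_eye [211.7 221.3] 0.65
tab_eye [423.4 230.5] 0.44
slot_mid [212.  217.5] 0.61
side 284 172
pin [237.4 286.7] 0.75
pin [161.3 342.9] 0.69
tab_eye [285.2 180.1] 0.86
slot_mid [281.7 177.8] 0.92
```

>>> carry_out(increments=[0, 0, -10, 0, 0, 0, 0, 0, 0, -18, 0, 0, 0, 0, 0, 0, -19, 0, 0, 0, 0, 0, 0, -19, 0, 0, 0, 0, 0, 0, -19, 0, 0, 0, 0, 0, 0, -19, 0, 0, 0, 0])

```text
time_s: 16.15
eef_pos: [604.5, -199.5, 134.7]
eef_rot: [0.0, 0.724, 0.69, -0.0]
contact_force: [0.6, -0.7, -3.3]
finger_gap: 21.4
gripper_force: 30.0
```

>>> carry_out(increments=[0, 0, -1, 0, 0, 0, 0, 0, 0, -2, 0, 0, 0, 0, 0, 0, -2.5, 0, 0, 0, 0, 0, 0, -3, 0, 0, 0, 0, 0, 0, -3.5, 0, 0, 0, 0, 0, 0, -3.5, 0, 0, 0, 0])

```text
time_s: 16.65
eef_pos: [604.3, -199.4, 130.9]
eef_rot: [-0.0, 0.724, 0.69, -0.0]
contact_force: [-0.3, -0.1, -2.6]
finger_gap: 21.1
gripper_force: 30.0
```

>>> carry_out(increments=[0, 0, -0.5, 0, 0, 0, 0, 0, 0, -1, 0, 0, 0, 0, 0, 0, -1.5, 0, 0, 0, 0, 0, 0, -2, 0, 0, 0, 0, 0, 0, -2, 0, 0, 0, 0])

```text
time_s: 17.07
eef_pos: [604.3, -199.4, 128.9]
eef_rot: [-0.0, 0.724, 0.69, -0.0]
contact_force: [-0.1, 0.2, -2.5]
finger_gap: 21.3
gripper_force: 30.0
```

>>> carry_out(increments=[0, 0, -1, 0, 0, 0, 0, 0, 0, -2, 0, 0, 0, 0, 0, 0, -3, 0, 0, 0, 0, 0, 0, -4, 0, 0, 0, 0, 0, 0, -5, 0, 0, 0, 0, 0, 0, -5, 0, 0, 0, 0, 0, 0, -5, 0, 0, 0, 0])

```text
time_s: 17.65
eef_pos: [604.3, -199.4, 124.0]
eef_rot: [-0.0, 0.724, 0.69, -0.0]
contact_force: [0.1, -0.3, -2.1]
finger_gap: 21.5
gripper_force: 30.0
```

>>> carry_out(increments=[0, 0, -2, 0, 0, 0, 0, 0, 0, -4, 0, 0, 0, 0, 0, 0, -6, 0, 0, 0, 0, 0, 0, -8, 0, 0, 0, 0, 0, 0, -10, 0, 0, 0, 0, 0, 0, -11, 0, 0, 0, 0, 0, 0, -11, 0, 0, 0, 0, 0.7, -0.1, -11, 0, 0, 0, 0, 1.4, -0.1, -11, 0, 0, 0, 0, 2.1, -0.2, -11, 0, 0, 0, 0, 2.8, -0.2, -11, 0, 0, 0, 0, 2.8, -0.2, -11, 0, 0, 0, 0, 2.8, -0.2, -11, 0, 0, 0, 0])

```text
time_s: 18.73
eef_pos: [607.2, -199.6, 113.1]
eef_rot: [-0.0, 0.724, 0.69, -0.0]
contact_force: [-1.1, 0.6, -1.9]
finger_gap: 21.1
gripper_force: 30.0
```

Now I'll press gently to feel for the lower ear (its top should be at TCP z of about 110.7).

>>> carry_out(increments=[0, 0, -1, 0, 0, 0, 0, 0, 0, -2, 0, 0, 0, 0, 0, 0, -2.5, 0, 0, 0, 0, 0, 0, -3, 0, 0, 0, 0, 0, 0, -3.5, 0, 0, 0, 0, 0, 0, -3.5, 0, 0, 0, 0])

```text
time_s: 19.23
eef_pos: [607.2, -199.6, 109.4]
eef_rot: [0.0, 0.724, 0.69, -0.0]
contact_force: [-0.5, -0.8, -2.9]
finger_gap: 21.4
gripper_force: 30.0
```

>>> carry_out(increments=[0, 0, -0.5, 0, 0, 0, 0, 0, 0, -1, 0, 0, 0, 0, 0, 0, -1.5, 0, 0, 0, 0, 0, 0, -2, 0, 0, 0, 0, 0, 0, -2, 0, 0, 0, 0])

```text
time_s: 19.65
eef_pos: [607.2, -199.6, 107.4]
eef_rot: [-0.0, 0.724, 0.69, -0.0]
contact_force: [-0.8, 0.2, -2.8]
finger_gap: 20.9
gripper_force: 30.0
```

>>> carry_out(increments=[0, 0, -1, 0, 0, 0, 0, 0, 0, -2, 0, 0, 0, 0, 0, 0, -3, 0, 0, 0, 0, 0, 0, -4, 0, 0, 0, 0, 0, 0, -5, 0, 0, 0, 0, 0, 0, -6, 0, 0, 0, 0, 0, 0, -7, 0, 0, 0, 0, 0, 0, -7, 0, 0, 0, 0])

```text
time_s: 20.32
eef_pos: [607.1, -199.6, 100.3]
eef_rot: [-0.0, 0.724, 0.69, -0.0]
contact_force: [-0.7, 0.8, -2.6]
finger_gap: 21.0
gripper_force: 30.0
```

Still free. Next the shoulder goes in slowly, down to where the collar should seat at about 90.7.

>>> carry_out(increments=[0, 0, -1, 0, 0, 0, 0, 0, 0, -2, 0, 0, 0, 0, 0, 0, -3, 0, 0, 0, 0, 0, 0, -3.5, 0, 0, 0, 0, 0, 0, -4, 0, 0, 0, 0, 0, 0, -4, 0, 0, 0, 0])

```text
time_s: 20.82
eef_pos: [607.1, -199.6, 96.4]
eef_rot: [-0.0, 0.724, 0.69, -0.0]
contact_force: [-1.2, -0.7, -4.1]
finger_gap: 21.2
gripper_force: 30.0
```

>>> carry_out(increments=[0, 0, -1, 0, 0, 0, 0, 0, 0, -2, 0, 0, 0, 0, 0, 0, -3, 0, 0, 0, 0, 0, 0, -3.5, 0, 0, 0, 0, 0, 0, -3.5, 0, 0, 0, 0])

```text
time_s: 21.23
eef_pos: [607.2, -199.6, 92.8]
eef_rot: [-0.0, 0.724, 0.69, -0.0]
contact_force: [-0.6, -0.4, -3.2]
finger_gap: 21.2
gripper_force: 30.0
```

>>> carry_out(increments=[0, 0, -0.5, 0, 0, 0, 0, 0, 0, -1, 0, 0, 0, 0, 0, 0, -1.5, 0, 0, 0, 0, 0, 0, -2, 0, 0, 0, 0, 0, 0, -2, 0, 0, 0, 0])

```text
time_s: 21.65
eef_pos: [607.2, -199.6, 90.9]
eef_rot: [-0.0, 0.724, 0.69, -0.0]
contact_force: [-0.2, 0.4, -2.9]
finger_gap: 21.3
gripper_force: 30.0
```

>>> carry_out(increments=[0, 0, -0.4, 0, 0, 0, 0, 0, 0, -0.8, 0, 0, 0, 0, 0, 0, -0.8, 0, 0, 0, 0])

```text
time_s: 21.9
eef_pos: [607.2, -199.6, 90.6]
eef_rot: [-0.0, 0.724, 0.69, 0.0]
contact_force: [-3.6, 1.5, 3.0]
finger_gap: 21.1
gripper_force: 30.0
```

It's seated: the upward force appears exactly at the expected height. Now release and retreat.

>>> carry_out(increments=[0, 0, 0, 0, 0, 0, 0.3, 0, 0, 0, 0, 0, 0, 0.45, 0, 0, 0, 0, 0, 0, 0.5, 0, 0, 0, 0, 0, 0, 0.5, 0, 0, 0, 0, 0, 0, 0.5, 0, 0, 0, 0, 0, 0, 0.5, 0, 0, 10, 0, 0, 0, 0.5, 0, 0, 30, 0, 0, 0, 0.5, 0, 0, 65, 0, 0, 0, 0.5, 0, -8, 105, 0, 0, 0, 0.5, -5, -16, 145, 0, 0, 0, 0.5, -5, -16, 145, 0, 0, 0, 0.5, -5, -16, 145, 0, 0, 0, 0.5, -5, -16, 145, 0, 0, 0, 0.5])

```text
time_s: 23.07
eef_pos: [602.2, -215.5, 235.6]
eef_rot: [0.0, 0.724, 0.69, 0.0]
contact_force: [0.1, 0.1, -0.4]
finger_gap: 43.3
gripper_force: 0.0
```

```bash
python3 - <<'E'
from look import *
p,im=look('w6.png',["pin","tab_eye","tube","slot_mid"])
x,y=map(int,proj(p,[620,-160,80]));y0=max(0,y-75)
save('w6c.png',cv2.resize(im[y0:y0+150,x-100:x+100],None,fx=4,fy=4,interpolation=cv2.INTER_CUBIC));print(x-100,y0)
for z in (86,128): print(z,proj(p,[607.3,-199.6,z]))
E
```

```text
t 23.0667 eef [ 602.2 -215.5  235.6] [0.    0.724 0.69  0.   ] q [-0.27  0.36  0.72  1.5  -0.24  1.37  0.41]
pin [281.1 178.1] 0.66 [ 608.4 -199.5   70. ]
tube [330.8  71.5] 0.97 [666.6 -98.   12. ]
192 61
86 [np.float64(280.2421518461416), np.float64(181.27583255096883)]
128 [np.float64(280.9875542304774), np.float64(190.6679076375353)]
```

View pics/w6c.png

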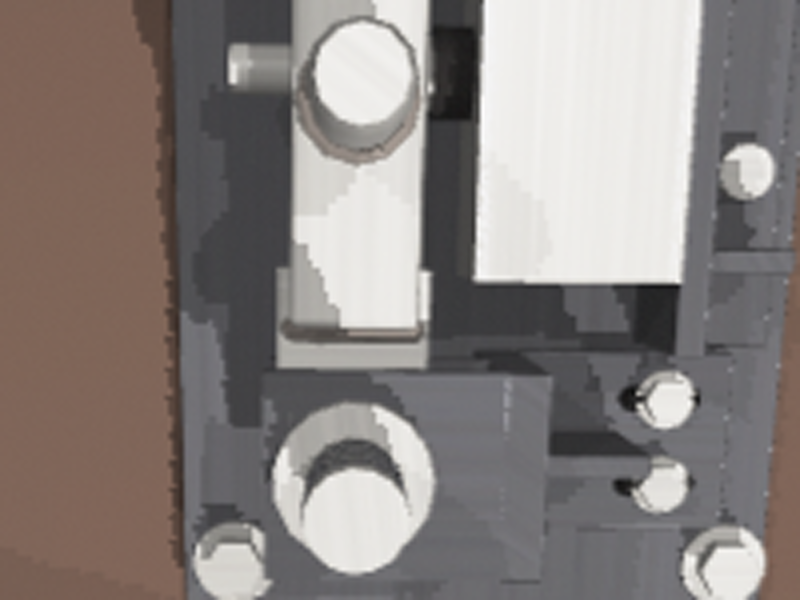

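The pin's collar sits flat on the upper ear at about (280,181), exactly where predicted for a seated collar, and it is upright. The tube lies flush along the fence and the gate is in, so I'll hand the job in.

```bash
python3 -c "
from cell import *
print(job_done())"
```

```text
the job is handed in; nothing more can be done
None
```

The tube is clamped and the job handed in at about 23 s of 72: the gate is swung in, the tube is flush with the fence, and the pin is through both ears and the eye with its collar seated on the upper ear and released; no verdict was shown.

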